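# Load a glass slide under the stage clips

## Robot

A 7-joint arm with a two-finger parallel gripper is mounted at the origin on the work surface; the furniture and walls round the work are solid. World frame = base frame: x ahead of the robot, y to its left, z up, the work surface at z = 0. Lengths are in m, angles in rad, forces in N, time in s.
With the tool pointing down it reaches from about 0.4 to 0.85 m from the base axis. Payload 10.4 kg.
Tool frame: the origin (TCP) lies at the very end of the fingers, on their centre line; the grasp point (between the pads) lies 19 mm behind it; x points along the fingers, z is the direction in which the jaws open and shut, and the axes are right-handed (so a half turn about x gives the same grasp; the last joint's range is limited). The gripper opens to 85 mm and grips with 20 to 120 N. Pads are 22 mm wide; open, the fingers measure 114 mm over their backs; the gripper's body (76 mm by 85 mm) begins 54 mm behind the grasp point. The pads swing forward as they close: fully open they stand 13 mm farther back than shut.
Start: joints at [1.314, 0.332, -0.065, 1.46, 0.022, 1.35, -0.088], TCP at [0.145, -0.608, 0.231] pointing down, gripper open.
Joint ranges: [-2.6, 2.6], [-0.5, 2.12], [-1.47, 1.34], [0.16, 2.42], [-1.27, 4.41], [0.06, 2.06], [-2.6, 2.6]. Speed limits (rad/s): [2.22, 2.22, 2.79, 2.79, 3.14, 3.14, 3.14].

## Interface

Orientations are given as a unit quaternion [x, y, z, w].
In Python, from workcell import get_obs, camera, camera_info, hand_in gives the robot as it stands.
- The arm moves only by the tool move_arm, never from a script. Its argument "motion" is text: rows parted by semicolons, each of 4 numbers parted by spaces: the shift along the world's x, y, z in m, then the turn about the world's z in rad. In form: tx ty tz spin; .... A call has 1 to 10 rows; each row is the pose to reach, as a shift and turn from the pose commanded when the call began; what a row does not reach only later rows make up. A row lasts 1/8 s, in which the tool goes at most 62.5 mm and 10.7 degrees, less where a joint would pass 70% of its speed; a pose out of reach is approached as far as the arm can. A call with a gripper value outside its range is refused whole. "grip" is the opening, from 0 (shut) to 1 (fully open), set as the call begins (left out, the last holds). The fingers move at their own pace and stop on an object; "force" is the grip in N (left out, the last holds). Time passes only in rows, so rows that repeat a pose let the fingers close. It gives the time, the measured TCP pose, the force and the opening at its end, in the units of the state.
- get_obs(): the state, without advancing time (a new reading comes with each control period).
- camera(name): name is "side" or "top" or "wrist"; returns (picture, depth): 420x560x3 uint8, red, green, blue; 420x560 float32, m along the optical axis (not along the pixel's ray), 0 where there is no reading.
- camera_info(name): a dict with "camera_matrix" (3x3 intrinsics, pixels), "eye" and "attitude" of the camera in the world. Camera axes: x right, y up, looking along -z (the intrinsics and any distortion apply to the point x, -y, -z); pixel columns grow to the right and rows downward; lengths in m; the calibration is good to about 2 mm. A picture is of the moment at which its call begins: read the wrist's pose just before it. camera_info takes no time and is no camera call; for the wrist camera it gives the pose at the moment of the call.
- hand_in(): hands the job in, once; it reports no verdict.
The state is a dict: "clock": time; "joint_pos": joint angles; "joint_velocities": joint speeds; "tau": joint torques, N m; "position": TCP position; "ee_rot": TCP orientation; "ft_force": force on the tool from outside, world axes, zero at the start; "torque": the same for the moment, N m; "grip_width": opening from 0.0 (shut) to 1.0 (fully open).
Only numpy, scipy, OpenCV 4.12 (cv2) and the standard library are available. Lean on these libraries where they do the work, as an engineer would, in place of code of your own. Each camera call takes 0.05 s, during which the arm holds its last target.

## Task

Lay the glass slide, which has a black finger grip to hold it by, flat in the loading bay of the grey copy stage with its raised bar towards the clips, and slide it along until both spring clips have ridden over the bar and snapped down on the glass and the slide sits fully home, touching the end stop. Push gently: come up to the end stop by feel and never shove it, then let go. Leave the paste jar and the paperweight where they are.

Things in the scene. Friction and masses are not known exactly. Their poses are not given: they have to be found in the camera images.
- stage: Low grey copy stage, 320 x 120 mm, fixed to the table. Origin on the table; +x: way the slide is pushed; z up. The slide runs on its flat top, 22 mm above the origin. Walls 8 mm higher guide it: loading bay 87 mm wide from x = -172 to -48 mm, open at the near end, then a taper to a channel 71 mm wide from x = -15 to +70 mm. Two spring clips and, between them, the end stop are at the far end.
- stage_bay (a point): Point on the stage's flat top in the middle of the loading bay (stage x = -98 mm, y = 0): a slide whose middle is here lies flat, clear of the clips. Axes as the stage.
- stage_nose_line (a point): Point on the stage top midway between the clip noses (stage x = +30 mm). The clips' upturned lips reach 25 mm from here towards the bay. End stop: dark block with a 24 mm wide sprung rubber pad (10 N per mm), clamped so that the pad's face is 20 to 50 mm beyond this point (stage +x); its place is not measured: find it by touch. More than 10 N on it is too hard.
- slide_grip (a point): Point to grasp on the slide's black upright finger grip, 32 mm above the slide's underside, on its centre line, 44 mm behind its middle. Slide: glass in an aluminium frame, 110 (x) x 66 (y) x 5 mm, about 0.12 kg, flat on the table. The finger grip is 14 mm thick (y), 22 mm long (x), and stands from 5 to 47 mm above the underside. Slide +x points from the grip to the raised bar; z up.
- slide_front (a point): Middle of the slide's front edge, 2.5 mm above its underside, 99 mm ahead of the finger grip along the slide's +x. A bar 8 mm long (x) and 9 mm high runs along this edge over the whole width; behind it the glass top is at 5 mm.
- clip_left (a joint): Angle (rad) of the spring clip on the stage's +y side, a 10 mm wide steel leaf 22 mm off the centre line, hinged 72 mm beyond its nose. 0: at rest, nose 3 mm above the stage top; 0.03: nose down on the glass; 0.085: riding on the bar. Pushing the bar under both clips takes up to about 12 N; the push drops as they snap down behind the bar; then about 5 N of drag until the stop.
- clip_right (a joint): The same for the clip on the stage's -y side.
- jar_mid (a point): Middle of a paste jar, 56 mm wide and 55 mm high, standing on the table; leave it alone.
- paperweight_mid (a point): Middle of a dark paperweight with a wooden knob, 46 x 76 x 49 mm, on the table; leave it alone.
Mind the look-alikes: they are no part of the job. What is shaped like the part that bears slide_grip but red is not meant.

How it is judged:
On the way, in this order (a step that is already met when the one before it is completed fails the run):
1. the slide lies flat on the stage top between the guide walls, bar ahead, in front of the clip noses (x of slide_front in the frame of stage_nose_line between -0.16 and -0.005 m and y of slide_front in the frame of stage_nose_line between -0.014 and 0.014 m and z of slide_front in the frame of stage_nose_line below 0.005 m and angle between slide_front's own z axis and vertical below 0.06 rad and x of slide_grip in the frame of stage_nose_line below -0.09 m).
2. both clips are riding up on the slide's raised bar at the same time (value of joint each of clip_left, clip_right above 0.06 rad).
At the end, for the whole second after the job is handed in: The slide's front edge touches the end stop's pad (gap under 1.5 mm), both clip noses are down on the glass (clip angles 0.012 to 0.05 rad), the slide lies flat and in line with the stage, released and at rest (x of stop_pad_c0 in the frame of slide_front below 0.004 m and value of joint clip_left between 0.012 and 0.05 rad and value of joint clip_right between 0.012 and 0.05 rad and angle between slide_front's own z axis and vertical below 0.04 rad and angle between the x axis of slide_front and the x axis of stage, either way round below 0.06 rad and linear speed of slide below 0.01 m/s).
It fails at once if the slide is pressed against the end stop with more than 10 N (contact force between slide and stop_pad_c0 above 10 N).
It fails at once if the paste jar or the paperweight is moved more than 20 mm (distance of any of jar_mid, paperweight_mid from where it was at the start of the episode above 0.02 m).
It also fails if it takes over 67 s, if anything falls off the work surface, if the arm or the gripper's body presses on something with over 40 N, if the wrist force passes 120 N, or if a joint passes its speed limit or range.

## Working session

There is one attempt and no reset: what is moved stays moved. The work goes in short steps, Python scripts to look and compute and a tool call to move; the robot and the scene stay as the last step left them, time stands still between calls to the robot, and variables do not carry over. Pictures are saved under pics/ and viewed, and the job is handed in when it is done.

Besides the shell and the picture viewer there is one more tool, called by a JSON object that holds its "name" and its "arguments". move_arm: Moves the arm, as the interface text tells. Its arguments: {"type":"object","properties":{"motion":{"type":"string"},"grip":{"type":"number"},"force":{"type":"number"}},"required":["motion"]}

```bash
ls; mkdir -p pics
cat > h.py <<'E'
import numpy as np, cv2
from workcell import get_obs, camera, camera_info, hand_in
from scipy.spatial.transform import Rotation as R
def snap(name,fn):
    info=camera_info(name); im,d=camera(name)
    cv2.imwrite('pics/'+fn+'.png',im[:,:,::-1]); np.savez('pics/'+fn+'.npz',im=im,d=d,**{k:np.array(v) for k,v in info.items() if k in('camera_matrix','eye','attitude')})
    return im,d,info
def rot(a):
    a=np.array(a,float)
    return a if a.shape==(3,3) else R.from_quat(a).as_matrix()
def cloud(fn):
    f=np.load('pics/'+fn+'.npz'); d=f['d'];K=f['camera_matrix'];h,w=d.shape
    v,u=np.mgrid[:h,:w]
    p=np.stack([(u-K[0,2])/K[0,0]*d,-(v-K[1,2])/K[1,1]*d,-d],-1)
    return f['im'],d,p@rot(f['attitude']).T+f['eye']
E
python3 - <<'E'
from h import *
print(get_obs())
for n in('top','side','wrist'):
    i=snap(n,n+'0')[2]; print(n,i)
E
```

```text
pics
{'clock': 0.0, 'joint_pos': array([ 1.31439549,  0.33290112, -0.064692  ,  1.46095493,  0.02161867,
        1.34990944, -0.08851462]), 'joint_velocities': array([-0.0012823 , -0.00078011,  0.00170863,  0.00256518,  0.00027372,
       -0.00079479, -0.00120008]), 'tau': array([ 3.37413949e-04, -6.25437355e+01,  4.93911677e-02, -3.91609597e+01,
        1.63116760e-02,  9.64040577e-03,  3.86928821e-05]), 'position': array([ 0.14469187, -0.60762458,  0.23049116]), 'ee_rot': array([ 0.43856741,  0.55533381, -0.43797116,  0.55447656]), 'ft_force': array([ 0.20111142, -0.3053888 ,  0.37241453]), 'torque': array([-0.00144695, -0.04042978,  0.01530888]), 'grip_width': 0.9985758991087249}
top {'camera_matrix': array([[406.94315933,   0.        , 276.40802245],
       [  0.        , 406.94315933, 216.52408803],
       [  0.        ,   0.        ,   1.        ]]), 'eye': array([ 0.52026085, -0.00715797,  1.05560581]), 'attitude': array([-0.03330755,  0.03888915,  0.71269911, -0.69959862])}
side {'camera_matrix': array([[498.63459624,   0.        , 273.28364988],
       [  0.        , 498.63459624, 204.49315162],
       [  0.        ,   0.        ,   1.        ]]), 'eye': array([0.58293251, 0.94954849, 0.65431693]), 'attitude': array([-0.01276762,  0.47934148,  0.8768536 , -0.03459041])}
wrist {'camera_matrix': array([[308.44686645,   0.        , 279.98726047],
       [  0.        , 308.44686645, 209.9935423 ],
       [  0.        ,   0.        ,   1.        ]]), 'eye': array([ 0.22726579, -0.58720534,  0.37252168]), 'attitude': array([-0.13051859,  0.10362484, -0.61083413,  0.77402097])}
```

View pics/top0.png

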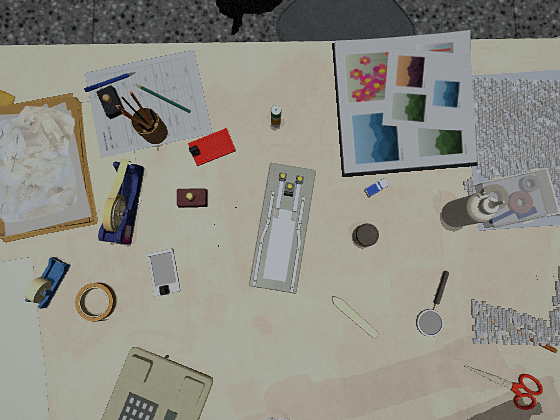

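View pics/side0.png

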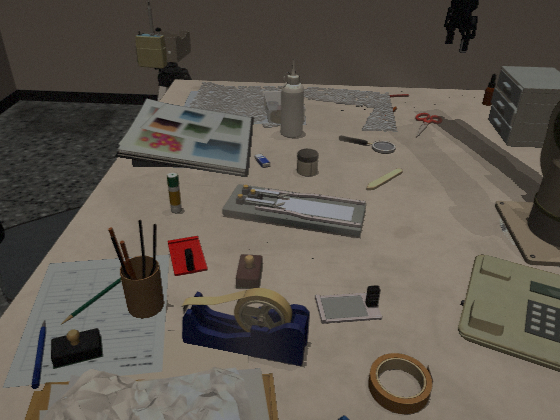

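The top view shows the grey slide at (163,272) with its black grip at (165,290). The red look-alike is at (212,147), the stage at (283,228) with its clips at the top end, the jar at (365,235) and the paperweight at (192,198). Now I'll measure them.

Run:
```python
from h import *
for n in('top0','side0'):
    im,d,P=cloud(n)
    pts={'top0':dict(grip=(165,290),slide=(162,268),stage=(278,250),jar=(365,234),pw=(192,198),table=(220,270),clipend=(290,178)),'side0':dict(grip=(372,292),slide=(347,307),stage=(320,212),jar=(307,155),pw=(250,268),table=(420,240))}[n]
    for k,(u,v) in pts.items(): print(n,k,P[v,u].round(4),im[v,u])
for n,s in (('top0',(slice(230,310),slice(130,200))),('top0',(slice(150,305),slice(235,330)))):
    im,_,_=cloud(n); c=im[s]; 
    cv2.imwrite(f'pics/crop{s[0].start}.png',cv2.resize(c[:,:,::-1],None,fx=4 if s[0].start==150 else 7,fy=4 if s[0].start==150 else 7,interpolation=cv2.INTER_NEAREST))
```

```text
top0 grip [0.448  0.2599 0.0445] [ 0  4 10]
top0 slide [0.501  0.277  0.0106] [136 138 139]
top0 stage [ 0.5409 -0.0188  0.0205] [173 176 182]
top0 jar [ 0.5756 -0.2339  0.0533] [66 63 50]
top0 pw [0.6742 0.1943 0.0453] [61 42 23]
top0 table [0.493  0.1305 0.0042] [171 169 155]
top0 clipend [ 0.7251 -0.0532  0.0231] [138 142 135]
side0 grip [0.4489 0.2723 0.0431] [15 12  6]
side0 slide [0.4905 0.2782 0.0087] [102 102  94]
side0 stage [ 0.5386 -0.0122  0.0214] [142 144 151]
side0 jar [ 0.5737 -0.2273  0.0569] [58 55 48]
side0 pw [0.6758 0.2068 0.0277] [57 47 42]
side0 table [0.3192 0.0503 0.0021] [141 128 115]
```

View pics/crop230.png

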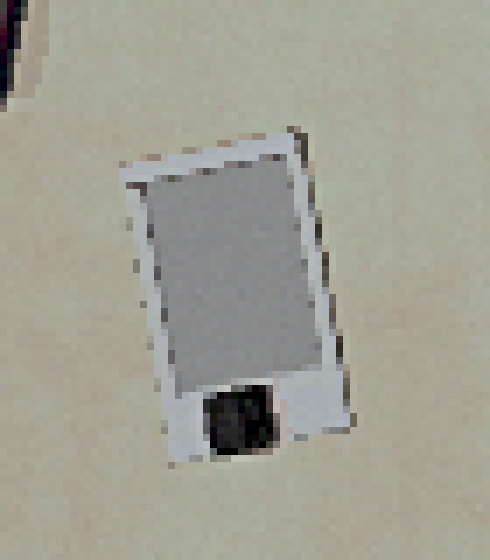

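View pics/crop150.png

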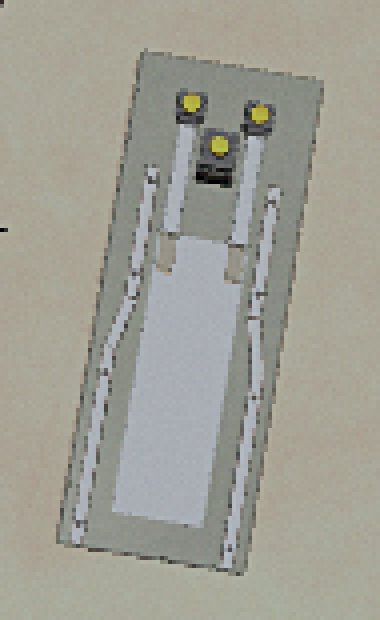

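```bash
cat >> h.py <<'E'
def ray(fn,u,v,z):
    f=np.load('pics/'+fn+'.npz');K=f['camera_matrix']
    r=rot(f['attitude'])@np.array([(u-K[0,2])/K[0,0],-(v-K[1,2])/K[1,1],-1]); e=f['eye']
    return e+r*(z-e[2])/r[2]
E
python3 - <<'E'
from h import *
S=[ray('top0',235+a/4-.5,150+b/4-.5,.022) for a,b in((143,50),(323,80),(243,573),(60,545))]
S=np.array(S);print(S.round(4));
far=(S[0]+S[1])/2;near=(S[2]+S[3])/2;v=far-near
print('stage c',S.mean(0),'len',np.linalg.norm(v),np.linalg.norm(S[0]-S[1]),np.linalg.norm(S[2]-S[3]),'yaw',np.arctan2(v[1],v[0]), [np.arctan2(*(q)[1::-1]) for q in (S[0]-S[3],S[1]-S[2])])
T=np.array([ray('top0',130+a/7-.5,230+b/7-.5,z) for a,b,z in((120,168,.009),(300,130,.009),(352,428,.005),(168,465,.005))])
f=(T[0]+T[1])/2;n=(T[2]+T[3])/2;v=f-n
print(T.round(4));print('slide c',(f+n)/2,'len',np.linalg.norm(v),np.linalg.norm(T[0]-T[1]),'yaw',np.arctan2(v[1],v[0]))
im,d,P=cloud('top0')
m=(P[...,2]>.035)&(P[...,2]<.055); m[:280]=0;m[300:]=0;m[:,:150]=0;m[:,180:]=0
print('grip top',P[m].mean(0),m.sum(),np.ptp(P[m],0))
o=get_obs(); M=rot(o['ee_rot']);print(M.round(3))
print('cam off',M.T@(np.array(camera_info('wrist')['eye'])-o['position']))
E
```

```text
[[ 0.7683 -0.0031  0.022 ]
 [ 0.7465 -0.1191  0.022 ]
 [ 0.4333 -0.0599  0.022 ]
 [ 0.4528  0.0545  0.022 ]]
stage c [ 0.6002254  -0.03189841  0.022     ] len 0.31970312267228834 0.11801103116719112 0.11602583651137806 yaw -0.1835086021108029 [np.float64(-0.18039512058105903), np.float64(-0.1866405093344264)]
[[0.5385 0.317  0.009 ]
 [0.5511 0.2515 0.009 ]
 [0.4429 0.2328 0.005 ]
 [0.4309 0.2994 0.005 ]]
slide c [0.49085045 0.27516595 0.007     ] len 0.10951400498552655 0.06670240050360883 yaw 0.1662748711177632
grip top [0.44836249 0.26564624 0.04681238] 59 [0.02018405 0.01605063 0.01557836]
[[-0.     0.973  0.232]
 [ 0.001  0.232 -0.973]
 [-1.    -0.    -0.001]]
cam off [-0.14193942  0.08500845 -0.00095889]
```

View pics/wrist0.png

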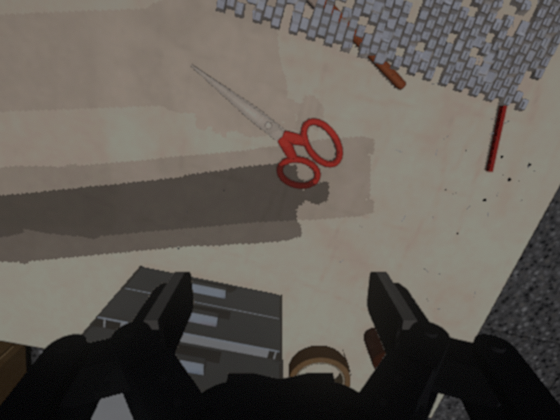

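{"name": "move_arm", "arguments": {"motion": "0.035 0.035 0 0; 0.07 0.07 0 0; 0.105 0.105 0 0; 0.14 0.14 0 -0.05; 0.175 0.18 0 -0.1; 0.21 0.22 0 -0.15; 0.24 0.265 0.01 -0.2; 0.27 0.31 0.02 -0.25; 0.295 0.36 0.03 -0.3; 0.31 0.41 0.04 -0.35", "grip": 1}}

```text
clock: 1.4
position: [0.4555, -0.196, 0.2714]
ee_rot: [0.528, 0.47, -0.528, 0.47]
ft_force: [1.2, -0.9, -0.4]
grip_width: 1.0
```

{"name": "move_arm", "arguments": {"motion": "0 0.05 0 -0.06; 0 0.10 0 -0.06; 0 0.15 0 -0.06; 0 0.17 0 -0.06; 0 0.17 0 -0.06"}}

```text
clock: 2.02
position: [0.4547, -0.0267, 0.2714]
ee_rot: [-0.541, -0.455, 0.541, -0.455]
ft_force: [0.7, -0.1, 0.1]
grip_width: 0.999
```

Run:
```python
from h import *
o=get_obs();print(o['clock'],o['position'],o['joint_pos'].round(2),rot(o['ee_rot'])[:,1])
snap('wrist','w1')
```

```text
2.025 [ 0.45473005 -0.02671921  0.27140794] [ 0.58 -0.04 -0.6   1.79 -0.02  1.38 -1.76] [ 9.85025997e-01 -1.72405730e-01  2.23813990e-04]
```

View pics/w1.png

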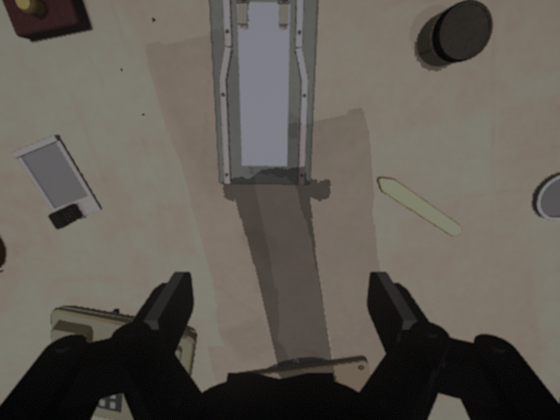

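The stage's near corners are at about (221,184) and (311,184), with its guide walls running up the image. I'll refine the stage pose from this view.

Run:
```python
from h import *
im,_,_=cloud('w1')
c=im[0:200,195:335];cv2.imwrite('pics/w1c.png',cv2.resize(c[:,:,::-1],None,fx=4,fy=3.99,interpolation=cv2.INTER_NEAREST)[:600]) 
cv2.imwrite('pics/w1c.png',cv2.resize(c[:,:,::-1],None,fx=3,fy=3,interpolation=cv2.INTER_NEAREST))
```

```text
(no output)
```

View pics/w1c.png

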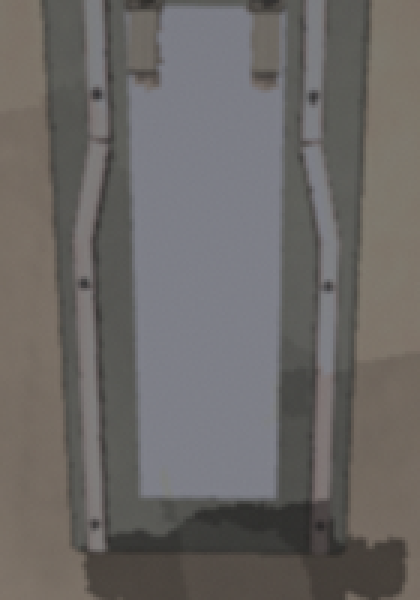

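Run:
```python
from h import *
r=lambda a,b,z:ray('w1',195+a/3-.33,b/3-.33,z)
A={}
for nm,(a,b,z) in dict(NL=(71,549,.022),NR=(346,549,.022),FL=(43,2,.022),FR=(373,2,.022),s1L=(96,94,.03),s1R=(314,97,.03),s2L=(84,284,.03),s2R=(328,286,.03),s3L=(95,524,.03),s3R=(320,524,.03),lipL=(148,82,.031),lipR=(265,82,.031)).items():
    A[nm]=r(a,b,z)
for n in('N','F','s1','s2','s3','lip'):
    L,Rr=A[n+'L'],A[n+'R'];print(n,((L+Rr)/2).round(4),np.linalg.norm(L-Rr).round(4),'perp yaw',(np.arctan2(*(L-Rr)[1::-1])-np.pi/2).round(4))
ps=np.array([(A[n+'L']+A[n+'R'])/2 for n in('N','F','s1','s2','s3','lip')])
q=np.polyfit(ps[:,0],ps[:,1],1);print('yaw',np.arctan(q[0]),np.polyval(q,.6))
for e in 'LR':print(np.arctan2(*(A['F'+e]-A['N'+e])[1::-1]))
```

```text
N [ 0.4449 -0.0033  0.022 ] 0.1194 perp yaw -0.1728
F [ 0.6448 -0.0415  0.022 ] 0.1195 perp yaw -0.1725
s1 [ 0.614  -0.0349  0.03  ] 0.0796 perp yaw -0.1847
s2 [ 0.5503 -0.023   0.03  ] 0.0947 perp yaw -0.1803
s3 [ 0.4575 -0.0057  0.03  ] 0.0949 perp yaw -0.1727
lip [ 0.618  -0.0362  0.031 ] 0.0424 perp yaw -0.1726
yaw -0.18735487177961266 -0.03263185348393517
-0.18843145656124546
-0.18875022653255114
```

{"name": "move_arm", "arguments": {"motion": "0 0.05 0 0.05; 0 0.10 0 0.1; -0.005 0.15 0 0.16; -0.01 0.2 -0.01 0.22; -0.015 0.25 -0.03 0.28; -0.02 0.294 -0.06 0.34; -0.02 0.294 -0.09 0.34; -0.02 0.294 -0.12 0.34; -0.02 0.294 -0.12 0.34; -0.02 0.294 -0.12 0.34"}}

```text
clock: 3.32
position: [0.4357, 0.2656, 0.1523]
ee_rot: [0.458, 0.539, -0.458, 0.539]
ft_force: [0.3, 0.1, 0.5]
grip_width: 1.0
```

Run:
```python
from h import *
o=get_obs();print(o['clock'],o['position'],o['joint_pos'].round(2),rot(o['ee_rot'])[:,1])
snap('wrist','w2')
```

```text
3.325 [0.43573446 0.26556899 0.15232137] [ 0.17  0.25 -0.91  1.82  0.22  1.17 -2.21] [9.86828831e-01 1.61765856e-01 8.15726161e-04]
```

View pics/w2.png

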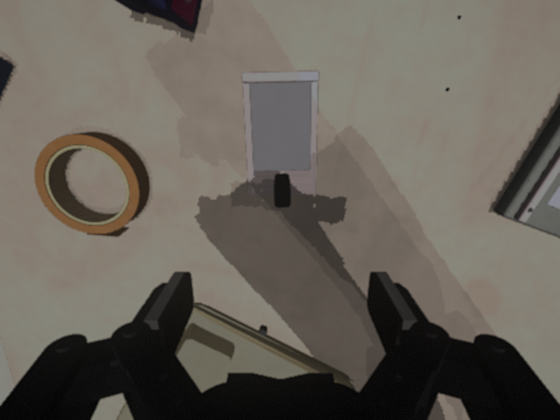

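The slide is straight under the hand: front corners at about (243,73) and (319,72), with the black grip at cols 275–290 and rows 173–207.

Run:
```python
from h import *
im,d,P=cloud('w2')
a=ray('w2',243,73,.009);b=ray('w2',319,72,.009);print((a+b)/2,np.linalg.norm(a-b),np.arctan2(*(a-b)[1::-1])-np.pi/2)
for r in range(170,212,4): print(r,im[r,270:296].sum(-1)//3)
m=(d>0)&(abs(P[...,2]-.044)<.008);m[:165]=0;m[215:]=0;m[:,260:]&=True;m[:,:260]=0;m[:,305:]=0
Q=P[m];print(m.sum(),Q.mean(0),Q.min(0),Q.max(0))
for s in (80,100,120,140):
  g=im[s,230:335].astype(int).sum(-1);print(s,g[8:24],g[78:95])
c=im[60:215,225:340];cv2.imwrite('pics/w2c.png',cv2.resize(c[:,:,::-1],None,fx=3.8,fy=3.8,interpolation=cv2.INTER_NEAREST))
```

```text
[0.54354625 0.28332849 0.009     ] 0.06444795019939419 0.1751717394845158
170 [ 91  92  93  92  93  93  91  91  96 102 104 105 108 110 111 107 105 105
 105 105 101  99  99  99  99  99]
174 [ 81  80  81  80  74  60  44  34  31  32  39  43  37  32  31  32  40  53
  78 102 111 112 111 111 110 111]
178 [ 72  77  81  77  56  29  17  20  20  21  22  20  22  21  19  21  19  17
  34  73 103 114 113 114 113 114]
182 [ 62  61  61  53  38  23  20  20  20  20  20  19  21  20  20  20  20  19
  19  40  83 109 116 115 115 115]
186 [61 61 60 49 30 20 19 22 20 22 21 21 20 21 24 19 19 19 21 27 46 59 66 79
 88 94]
190 [62 62 61 49 32 18 20 22 20 20 20 19 21 19 20 21 19 19 20 20 39 53 59 60
 59 59]
194 [59 60 60 48 32 20 20 20 19 23 20 19 20 19 21 19 18 18 19 20 37 52 59 59
 59 58]
198 [59 59 59 51 34 21 18 21 19 18 21 19 21 20 19 19 18 19 18 21 36 52 57 58
 57 57]
202 [59 59 59 53 37 23 17 17 18 18 20 19 18 21 19 20 21 19 16 19 38 51 57 59
 57 57]
206 [61 58 59 58 52 43 32 24 21 20 21 22 23 23 22 23 25 26 32 45 55 60 58 57
 59 57]
210 [77 74 73 70 68 66 63 60 60 59 59 59 58 57 58 58 58 58 58 57 59 58 57 57
 57 57]
426 [0.44914603 0.26750885 0.04513826] [0.43694685 0.25936143 0.03606505] [0.45913065 0.27570652 0.04789179]
80 [366 369 362 342 357 388 394 393 390 392 394 395 392 392 393 394] [342 339 339 338 333 337 341 341 341 339 346 371 388 390 389 394 389]
100 [367 367 366 366 373 379 394 396 392 396 389 346 306 306 313 314] [313 308 300 349 392 399 402 412 407 377 367 390 396 396 396 397 397]
120 [356 356 353 358 357 359 373 386 393 391 394 386 340 303 305 312] [313 306 300 343 388 395 390 389 388 382 377 372 374 374 376 375 375]
140 [360 357 358 359 359 355 357 360 377 390 390 390 386 348 308 302] [311 310 339 378 391 393 393 381 339 328 352 362 359 360 359 368 362]
```

View pics/w2c.png

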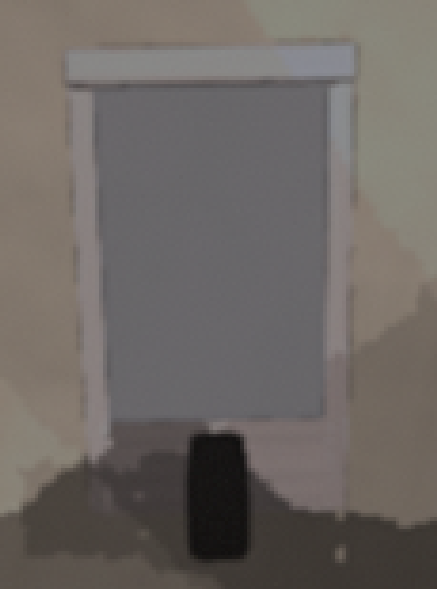

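{"name": "move_arm", "arguments": {"motion": "0.006 0.001 -0.03 0.005; 0.0125 0.0015 -0.06 0.005; 0.0125 0.0015 -0.09 0.005; 0.0125 0.0015 -0.11 0.005; 0.0125 0.0015 -0.125 0.005; 0.0125 0.0015 -0.135 0.005; 0.0125 0.0015 -0.138 0.005; 0.0125 0.0015 -0.138 0.005"}}

```text
clock: 4.38
position: [0.4476, 0.2677, 0.0137]
ee_rot: [0.456, 0.54, -0.456, 0.54]
ft_force: [-0.7, -0.1, -0.4]
grip_width: 1.005
```

{"name": "move_arm", "arguments": {"motion": "0 0 0 0; 0 0 0 0; 0 0 0 0; 0 0 0 0; 0 0 0 0; 0 0 0 0; 0 0 0 0; 0 0 0 0", "grip": 0, "force": 60}}

```text
clock: 5.38
position: [0.4475, 0.2676, 0.0135]
ee_rot: [0.456, 0.54, -0.456, 0.54]
ft_force: [-1.6, -0.6, 5.0]
grip_width: 0.154
```

Run:
```python
from h import *
o=get_obs();print(o['clock'],o['position'],o['joint_pos'].round(2),rot(o['ee_rot'])[:,1],o['grip_width'],o['ft_force'])
snap('wrist','w3')
```

```text
5.375 [0.4474782  0.26755597 0.01352543] [ 0.06  0.48 -0.8   1.91  0.42  0.93 -2.35] [9.85794955e-01 1.67952961e-01 3.32138392e-04] 0.1541400004124447 [-1.61716923 -0.61678603  5.02686184]
```

View pics/w3.png

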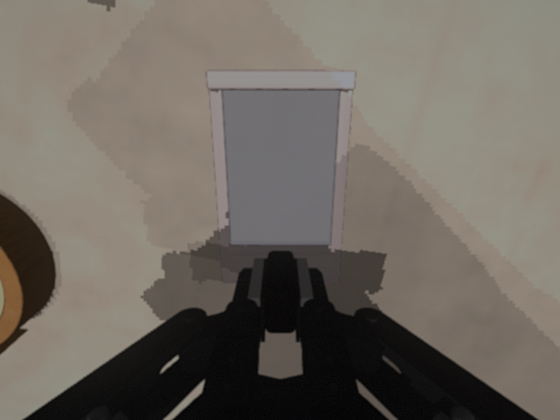

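{"name": "move_arm", "arguments": {"motion": "0 0 0.02 0; 0 0 0.05 0; 0 0 0.08 0; 0 -0.03 0.09 -0.04; 0 -0.075 0.09 -0.1; 0.005 -0.12 0.09 -0.16; 0.005 -0.165 0.09 -0.22; 0.01 -0.21 0.09 -0.28; 0.0145 -0.25 0.09 -0.33; 0.0145 -0.274 0.09 -0.355"}}

```text
clock: 6.68
position: [0.4619, -0.0082, 0.104]
ee_rot: [0.545, 0.45, -0.545, 0.451]
ft_force: [1.6, -0.1, -0.6]
grip_width: 0.159
```

{"name": "move_arm", "arguments": {"motion": "0 0 -0.02 0; 0 0 -0.035 0; 0 0 -0.045 0; 0 0 -0.045 0; 0 0 -0.045 0"}}

```text
clock: 7.3
position: [0.4621, -0.0061, 0.0587]
ee_rot: [0.544, 0.451, -0.544, 0.452]
ft_force: [0.4, -0.8, -1.7]
grip_width: 0.152
```

Run:
```python
from h import *
o=get_obs();v=rot(o['ee_rot'])[:,1];print(o['clock'],o['position'],o['joint_pos'].round(2),v,np.arctan2(v[1],v[0]),o['grip_width'],o['ft_force'])
snap('wrist','w4');snap('side','s4')
im,_,_=cloud('s4');c=im[150:270,190:400];cv2.imwrite('pics/s4c.png',cv2.resize(c[:,:,::-1],None,fx=3.8,fy=3.8,interpolation=cv2.INTER_NEAREST))
```

```text
7.3 [ 0.46213179 -0.00612904  0.05874532] [ 0.56  0.23 -0.7   2.04  0.18  0.94 -1.99] [ 9.82839784e-01 -1.84460672e-01  4.68245740e-04] -0.18552310991920754 0.15179287818952616 [ 0.40461498 -0.81788066 -1.658247  ]
```

View pics/w4.png

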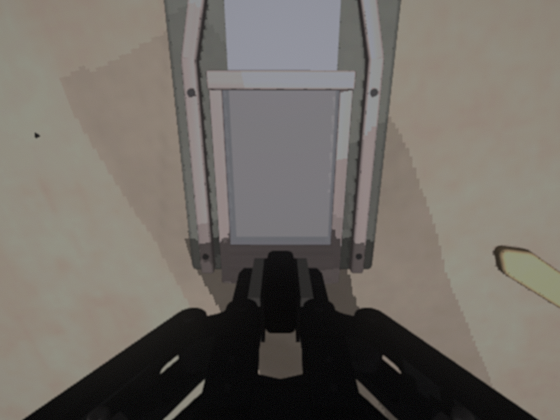

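View pics/s4c.png

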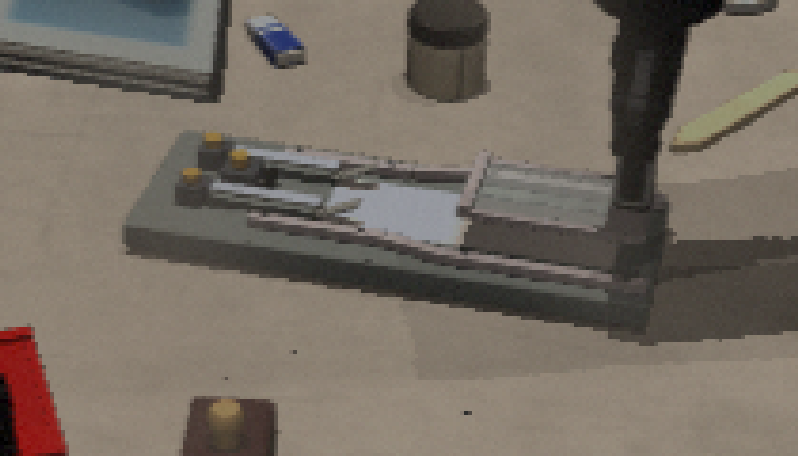

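{"name": "move_arm", "arguments": {"motion": "0 0 -0.01 -0.002; 0 0 -0.016 -0.002; 0 0 -0.02 -0.002; 0 0 -0.0215 -0.002; 0 0 -0.0225 -0.002; 0 0 -0.0225 -0.002"}}

```text
clock: 8.15
position: [0.4619, -0.0065, 0.0359]
ee_rot: [0.545, 0.451, -0.545, 0.451]
ft_force: [-0.3, 0.3, -2.2]
grip_width: 0.159
```

Run:
```python
from h import *
o=get_obs();v=rot(o['ee_rot'])[:,1];print(o['clock'],o['position'],np.arctan2(v[1],v[0]),o['grip_width'],o['ft_force'],o['torque'])
snap('wrist','w5');snap('side','s5')
im,_,_=cloud('s5');c=im[150:270,190:400];cv2.imwrite('pics/s5c.png',cv2.resize(c[:,:,::-1],None,fx=3.8,fy=3.8,interpolation=cv2.INTER_NEAREST))
```

```text
8.15 [ 0.4618824  -0.00650126  0.03590713] -0.1881941280047116 0.15927255619959052 [-0.27313032  0.28810867 -2.15814566] [0.00317425 0.0371735  0.06321583]
```

View pics/w5.png

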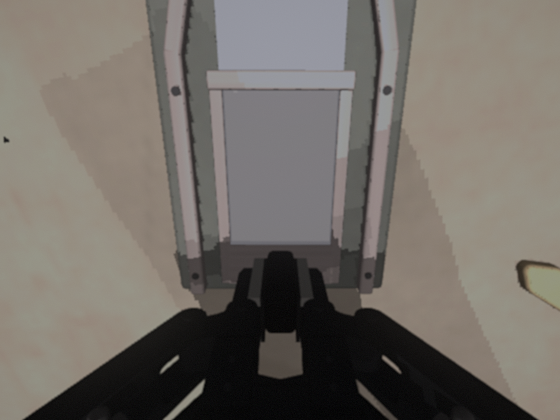

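View pics/s5c.png

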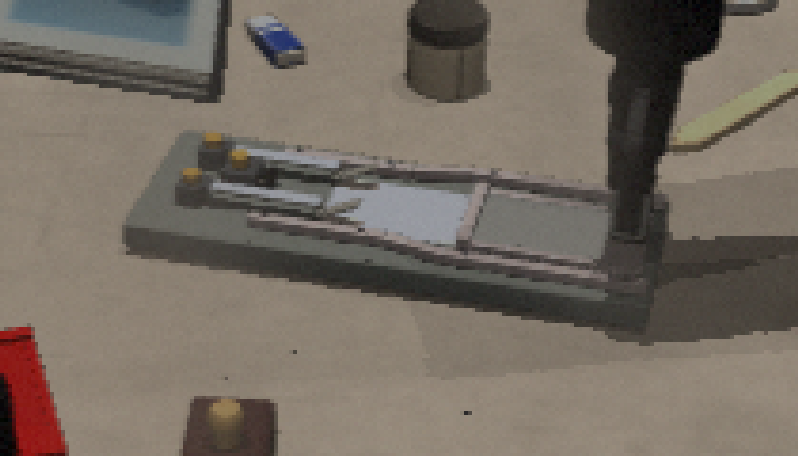

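{"name": "move_arm", "arguments": {"motion": "0 0 -0.0005 0; 0 0 -0.001 0; 0 0 -0.001 0"}}

```text
clock: 8.62
position: [0.462, -0.0066, 0.0355]
ee_rot: [-0.545, -0.451, 0.545, -0.451]
ft_force: [-3.9, -0.1, 10.0]
grip_width: 0.153
```

Run:
```python
from h import *
for i in range(3):
  o=get_obs();print(o['clock'],o['position'],o['ft_force'],o['torque']);camera('top')
```

```text
8.625 [ 0.4619526  -0.00656907  0.03548627] [-3.92936177 -0.12871842 10.00359118] [-0.03919796  0.99202983  0.02885113]
8.675 [ 0.46192464 -0.00656345  0.03548866] [-4.25634405  1.10979107  9.63614037] [-0.00121171  0.99658365 -0.00495196]
8.725 [ 0.4619317  -0.00654312  0.03547953] [-5.09874897 -0.92733594  9.58136993] [ 0.04285039  0.9597049  -0.01543643]
```

{"name": "move_arm", "arguments": {"motion": "0 0 0.0005 0; 0.0049 -0.0009 0.0005 0; 0.0098 -0.0019 0.0005 0; 0.0147 -0.0028 0.0005 0; 0.0197 -0.0037 0.0005 0; 0.0246 -0.0046 0.0005 0; 0.0295 -0.0056 0.0005 0; 0.0344 -0.0065 0.0005 0; 0.0393 -0.0074 0.0005 0; 0.0393 -0.0074 0.0005 0"}}

```text
clock: 10.02
position: [0.5021, -0.014, 0.0355]
ee_rot: [0.545, 0.451, -0.544, 0.451]
ft_force: [1.1, 0.1, 2.3]
grip_width: 0.156
```

Run:
```python
from h import *
o=get_obs();v=rot(o['ee_rot'])[:,1];print(o['clock'],o['position'],np.arctan2(v[1],v[0]),o['grip_width'],o['ft_force'],o['torque'])
snap('wrist','w6');snap('side','s6')
im,_,_=cloud('s6');c=im[150:270,190:400];cv2.imwrite('pics/s6c.png',cv2.resize(c[:,:,::-1],None,fx=3.8,fy=3.8,interpolation=cv2.INTER_NEAREST))
F=np.array([.9826,-.1859]);O=np.array([.6015,-.0328])
for z in(.024,.03):
  p=ray('top0',235+214/4,150+187/4,z);print('pad',p,(p[:2]-O)@F)
im,d,P=cloud('top0')
for r in range(184,204): print(r,(((P[r,286:292,:2]-O)@F)*1000).round(0).mean(),(P[r,286:292,2]*1000).round(0),im[r,286:292].sum(-1)//3)
```

```text
10.025 [ 0.50213548 -0.01396659  0.03554286] -0.1882717081346985 0.15604767451929497 [1.09685989 0.14374561 2.33497775] [-0.15745673 -0.26938116  0.04908664]
pad [ 0.6762732 -0.0482477  0.024    ] 0.07634387200716708
pad [ 0.6753658  -0.04800872  0.03      ] 0.07540783821581357
184 105.66666666666667 [38. 37. 38. 48. 48. 39.] [ 86  88 114 153 126  98]
185 103.16666666666667 [36. 36. 43. 46. 44. 48.] [ 91  93 146 140 142 142]
186 100.16666666666667 [38. 40. 49. 40. 47. 46.] [ 98  83 148 143 139 145]
187 97.5 [39. 39. 47. 48. 49. 46.] [ 89  69 146 152 149 148]
188 95.66666666666667 [37. 36. 42. 47. 46. 42.] [94 88 42 84 94 38]
189 93.5 [39. 38. 40. 39. 40. 37.] [ 91 100  92  44  52  93]
190 91.33333333333333 [38. 37. 35. 35. 40. 39.] [104 103 101 100 100  92]
191 88.5 [36. 40. 40. 41. 41. 38.] [ 28  49  75 105 107 101]
192 87.83333333333333 [21. 25. 30. 28. 30. 35.] [80 41 80 22  9 24]
193 85.16666666666667 [35. 34. 36. 28. 24. 22.] [24 65 69 81 87 51]
194 81.83333333333333 [36. 30. 34. 33. 36. 32.] [31 21 19 24 21 17]
195 80.0 [26. 28. 30. 26. 34. 33.] [29  0  0  0 12  4]
196 51.333333333333336 [1056.   22.   22.   23.   21.   23.] [154 154 154 156  60  38]
197 76.0 [20. 24. 21. 22. 22. 25.] [139 138 146 145 150 147]
198 73.5 [23. 19. 23. 22. 22. 22.] [137 135 133 138 141 138]
199 70.66666666666667 [22. 23. 24. 22. 26. 20.] [140 139 134 138 138 140]
200 68.16666666666667 [22. 27. 20. 19. 22. 22.] [137 140 137 137 137 138]
201 65.66666666666667 [21. 23. 25. 21. 22. 24.] [137 136 137 139 136 137]
202 63.333333333333336 [21. 20. 21. 20. 24. 23.] [138 140 136 136 137 135]
203 61.0 [21. 18. 26. 23. 20. 22.] [134 136 137 137 138 136]
```

View pics/w6.png

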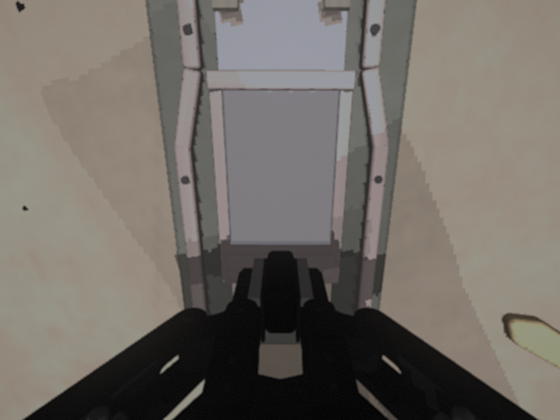

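View pics/s6c.png

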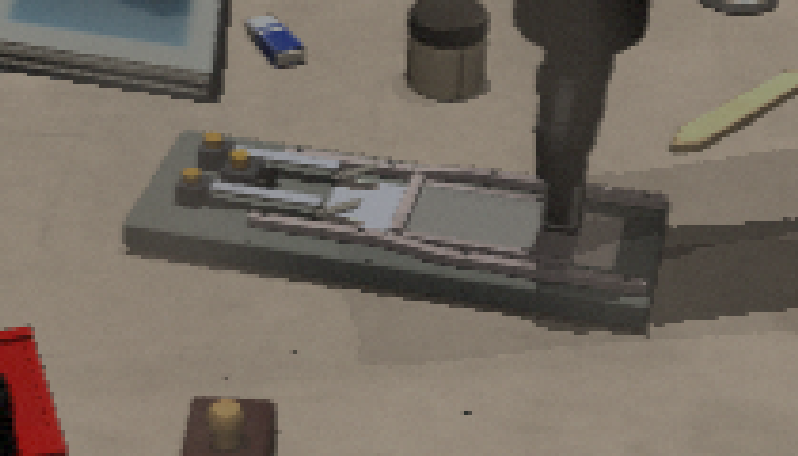

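{"name": "move_arm", "arguments": {"motion": "0.0039 -0.0007 0 0; 0.0079 -0.0015 0 0; 0.0118 -0.0022 0 0; 0.0157 -0.003 0 0; 0.0177 -0.0033 0 0; 0.0197 -0.0037 0 0; 0.0216 -0.0041 0 0; 0.0236 -0.0045 0 0; 0.0255 -0.0048 0 0; 0.0275 -0.0052 0 0"}}

```text
clock: 11.38
position: [0.5281, -0.0188, 0.0355]
ee_rot: [-0.544, -0.451, 0.545, -0.451]
ft_force: [-4.9, 1.2, 9.2]
grip_width: 0.158
```

```bash
cat > chk.py <<'E'
from h import *
import sys
n=sys.argv[1]
F=np.array([.9826,-.1859]);O=np.array([.6139,-.0353])
o=get_obs();v=rot(o['ee_rot'])[:,1];p=o['position'];f=o['ft_force']
print(o['clock'],p,'yaw',np.arctan2(v[1],v[0]),'tilt',v[2],'front x',(p[:2]-O)@F+.098,'F fwd',f[:2]@F,'lat',f[1]*F[0]-f[0]*F[1],'z',f[2],o['torque'],o['grip_width'])
snap('wrist','w'+n);snap('side','s'+n)
im,_,_=cloud('s'+n);c=im[150:250,190:400];a=cv2.resize(c[:,:,::-1],None,fx=2.6,fy=2.6,interpolation=cv2.INTER_CUBIC)
im,_,_=cloud('w'+n);c=im[0:260,140:420];b=cv2.resize(c[:,:,::-1],None,fx=1.17*.85,fy=1.2,interpolation=cv2.INTER_CUBIC)
w=max(a.shape[1],b.shape[1]);q=lambda t:np.pad(t,((0,0),(0,w-t.shape[1]),(0,0)))
cv2.imwrite('pics/c'+n+'.png',np.vstack([q(a),q(b)]))
E
python3 chk.py 7
```

```text
11.375 [ 0.52812614 -0.0188465   0.0355211 ] yaw -0.18798001720382354 tilt -0.0010674454596584226 front x 0.010659896251152226 F fwd -5.06079274915977 lat 0.27300237193177046 z 9.241939322884472 [0.17738105 0.90461098 0.01438337] 0.15784702546118667
```

View pics/c7.png

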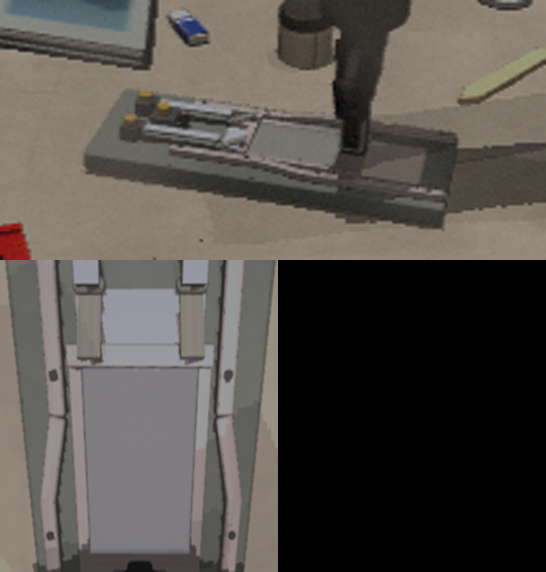

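The clip lips are just meeting the bar evenly, and the slide is centred. Pushing on.

{"name": "move_arm", "arguments": {"motion": "0.002 -0.0004 0 0; 0.0039 -0.0007 0 0; 0.0059 -0.0011 0 0; 0.0079 -0.0015 0 0; 0.0098 -0.0019 0 0; 0.0118 -0.0022 0 0; 0.0138 -0.0026 0 0; 0.0157 -0.003 0 0; 0.0177 -0.0033 0 0; 0.0197 -0.0037 0 0"}}

```text
clock: 12.72
position: [0.5467, -0.022, 0.0355]
ee_rot: [-0.544, -0.452, 0.546, -0.45]
ft_force: [-10.7, 2.1, 14.9]
grip_width: 0.155
```

```bash
python3 chk.py 8
```

```text
12.725 [ 0.54670252 -0.02202417  0.03552699] yaw -0.1874187458181284 tilt -0.003315152757005946 front x 0.02950378442975178 F fwd -10.946069839422117 lat 0.0686743120162483 z 14.923361271593036 [0.42580553 1.95073233 0.0100642 ] 0.15480288253177935
```

View pics/c8.png

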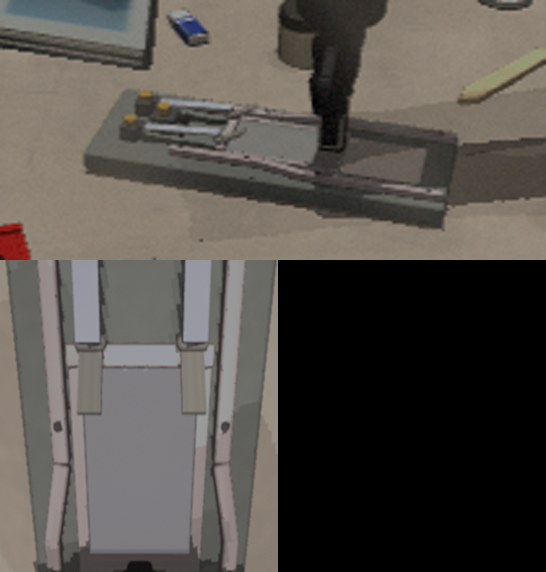

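{"name": "move_arm", "arguments": {"motion": "0.0015 -0.0003 0.0001 0; 0.0029 -0.0006 0.0002 0; 0.0044 -0.0008 0.0003 0; 0.0059 -0.0011 0.0003 0; 0.0074 -0.0014 0.0003 0; 0.0088 -0.0017 0.0003 0; 0.0103 -0.0019 0.0003 0; 0.0118 -0.0022 0.0003 0; 0.0118 -0.0022 0.0003 0"}}

```text
clock: 13.95
position: [0.5594, -0.0248, 0.0356]
ee_rot: [-0.544, -0.451, 0.545, -0.451]
ft_force: [-4.5, 1.2, 6.1]
grip_width: 0.155
```

```bash
python3 chk.py 9
```

```text
13.95 [ 0.55944708 -0.02475522  0.03555231] yaw -0.18797358556325403 tilt -0.001506197849662494 front x 0.042534283129175725 F fwd -4.6300737400063845 lat 0.31280802603033053 z 6.054350688524135 [ 0.19220429  0.87288411 -0.02985473] 0.15458033371634985
```

View pics/c9.png

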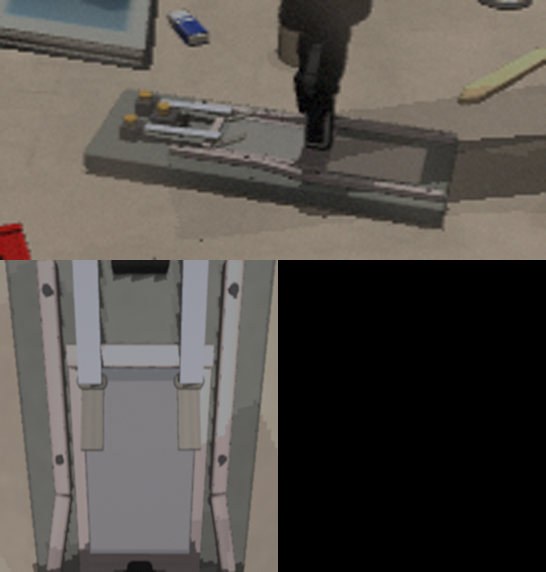

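Both clips have snapped behind the bar, and the push has dropped to about 4.6 N. The pad is visible at the top of the wrist image, so I'll measure the gap.

Run:
```python
from h import *
im,_,_=cloud('w9')
for r in range(0,20): print(r,im[r,262:300:6].sum(-1)//3, end=' | ')
F=np.array([.9826,-.1859])
im=im
for r in range(66,76): print(r,im[r,250:310:10].sum(-1)//3)
a=ray('w9',281,71,.031)
for r in (8,9,10,11,12):
  for z in(.022,.026,.031): print(r,z,((ray('w9',281,r,z)-a)[:2]@F).round(4))
```

```text
0 [28 29 25 25 27 25 27] | 1 [27 29 28 25 24 27 27] | 2 [27 27 26 25 27 24 27] | 3 [25 26 26 26 25 23 25] | 4 [24 24 23 24 21 23 23] | 5 [22 24 23 20 20 20 22] | 6 [21 22 17 20 18 17 19] | 7 [21 19 19 17 16 18 19] | 8 [19 20 20 18 18 19 18] | 9 [21 18 18 18 19 18 15] | 10 [20 23 22 21 20 23 21] | 11 [33 43 36 37 36 42 35] | 12 [55 59 51 50 55 61 50] | 13 [66 72 56 57 66 74 55] | 14 [70 90 59 61 73 94 55] | 15 [ 89 104  64  69  91 107  61] | 16 [104 106  67  82 106 109  65] | 17 [106 106  72  98 108 107  73] | 18 [107 107  91 105 107 108  91] | 19 [106 105 104 107 106 108 104] | 66 [109 108 107 109 109 109]
67 [109 105 108 109 105 109]
68 [107  99 106 106 100 108]
69 [103  96 104 100  98 102]
70 [121 120 121 120 118 119]
71 [145 144 145 144 144 143]
72 [154 154 153 153 153 154]
73 [154 154 154 154 154 154]
74 [155 154 154 154 154 154]
75 [154 154 153 154 154 154]
8 0.022 0.0258
8 0.026 0.0248
8 0.031 0.0236
9 0.022 0.0254
9 0.026 0.0245
9 0.031 0.0232
10 0.022 0.0251
10 0.026 0.0241
10 0.031 0.0229
11 0.022 0.0247
11 0.026 0.0237
11 0.031 0.0225
12 0.022 0.0243
12 0.026 0.0234
12 0.031 0.0222
```

{"name": "move_arm", "arguments": {"motion": "0.002 -0.0004 0 0; 0.0039 -0.0007 0 0; 0.0059 -0.0011 0 0; 0.0079 -0.0015 0 0; 0.0098 -0.0019 0 0; 0.0118 -0.0022 0 0; 0.0138 -0.0026 0 0; 0.0157 -0.003 0 0; 0.0167 -0.0032 0 0; 0.0167 -0.0032 0 0"}}

```text
clock: 15.3
position: [0.5761, -0.0279, 0.0356]
ee_rot: [-0.544, -0.451, 0.545, -0.451]
ft_force: [-6.1, 1.5, 7.1]
grip_width: 0.158
```

```bash
python3 chk.py 10
python3 - <<'E'
from h import *
im,_,_=cloud('w10')
c=im[20:110,200:360];cv2.imwrite('pics/z10.png',cv2.resize(c[:,:,::-1],None,fx=5,fy=5,interpolation=cv2.INTER_CUBIC))
F=np.array([.9826,-.1859])
for r in range(30,80): print(r,im[r,262:300:6].sum(-1)//3)
E
```

```text
15.3 [ 0.57610962 -0.02792114  0.03555936] yaw -0.18796200830107831 tilt -0.0015606494526698156 front x 0.05949544642382406 F fwd -6.322790625651071 lat 0.3527232299515102 z 7.111895418707521 [0.20642555 0.91274056 0.0270121 ] 0.15832897945832408
30 [28 27 26 25 24 26 28]
31 [29 28 26 33 24 26 28]
32 [27 27 28 57 28 27 25]
33 [29 27 27 86 40 26 25]
34 [ 28  30  31 119  50  32  32]
35 [ 42  46  51 138  59  54  53]
36 [ 59  66  62 141  62  68  68]
37 [ 74  82  66 142  67  69  69]
38 [ 89  85  65 138  73  67  65]
39 [ 78  67  51 106  63  53  49]
40 [43 36 32 51 35 32 31]
41 [27 27 29 25 26 27 29]
42 [30 31 30 29 30 29 30]
43 [31 30 29 31 30 30 30]
44 [32 32 30 30 29 30 31]
45 [31 30 30 31 31 29 30]
46 [32 32 31 30 29 30 31]
47 [31 31 30 30 30 31 31]
48 [32 32 32 29 30 30 31]
49 [31 32 31 29 30 30 29]
50 [33 30 29 29 28 28 27]
51 [27 28 26 28 25 27 26]
52 [25 26 24 24 23 23 23]
53 [25 24 22 21 22 21 24]
54 [32 32 28 28 31 29 30]
55 [50 52 49 45 52 55 45]
56 [66 74 62 60 67 82 57]
57 [ 73  93  65  66  76 100  61]
58 [ 93 107  65  73  94 107  66]
59 [106 108  71  92 108 110  72]
60 [109 108  90 107 109 109  92]
61 [109 109 106 109 108 109 106]
62 [108 108 109 108 109 110 108]
63 [109 108 108 108 109 108 108]
64 [108 107 108 108 109 110 108]
65 [108 108 108 108 108 110 108]
66 [108 107 107 109 109 109 109]
67 [108 106 104 108 109 109 104]
68 [105 100  99 105 105 104  99]
69 [100  97  98 104 100  99  98]
70 [120 119 119 122 117 118 118]
71 [145 145 144 144 143 143 143]
72 [152 153 153 153 153 153 153]
73 [153 154 154 154 154 153 154]
74 [154 154 154 154 154 153 154]
75 [154 153 153 153 154 154 153]
76 [154 153 152 152 153 153 153]
77 [154 154 154 153 153 153 153]
78 [154 154 154 154 153 154 153]
79 [154 154 154 154 155 153 154]
```

View pics/z10.png

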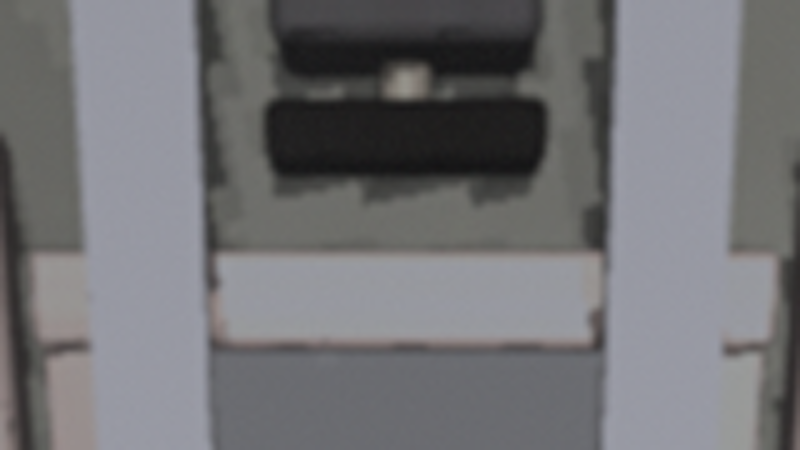

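{"name": "move_arm", "arguments": {"motion": "0.001 -0.0002 0 0; 0.002 -0.0004 0 0; 0.0029 -0.0006 0 0; 0.0039 -0.0007 0 0; 0.0039 -0.0007 0 0"}}

```text
clock: 16.02
position: [0.58, -0.0286, 0.0356]
ee_rot: [-0.544, -0.451, 0.545, -0.451]
ft_force: [-5.4, 0.2, 6.4]
grip_width: 0.154
```

```bash
cat > f.py <<'E'
from h import *
F=np.array([.9826,-.1859]);O=np.array([.6139,-.0353])
for i in range(3):
  o=get_obs();p=o['position'];f=o['ft_force'];print(o['clock'],'front',((p[:2]-O)@F+.098).round(5),'fwd',(f[:2]@F).round(2),'z',f[2].round(2),'ty',o['torque'][1].round(2))
  if i<2: snap('wrist','wl')
im,_,_=cloud('wl');g=im[45:74,262:300].astype(int).sum(-1).mean(1)//3;print(g)
E
python3 f.py
```

```text
16.025 front 0.06345 fwd -5.35 z 6.38 ty 0.97
16.075 front 0.06341 fwd -5.02 z 7.09 ty 0.98
16.125 front 0.06343 fwd -5.56 z 7.05 ty 0.94
[ 64.  78.  85.  87.  73.  47.  31.  30.  31.  32.  32.  31.  32.  32.
  32.  31.  29.  26.  25.  35.  55.  72.  83.  87.  92. 118. 144. 153.
 154.]
```

{"name": "move_arm", "arguments": {"motion": "0.0005 -0.0001 0 0; 0.001 -0.0002 0 0; 0.001 -0.0002 0 0"}}

```text
clock: 16.5
position: [0.5809, -0.0288, 0.0356]
ee_rot: [-0.544, -0.451, 0.545, -0.45]
ft_force: [-6.1, 0.9, 7.0]
grip_width: 0.157
```

```bash
python3 f.py
```

```text
16.5 front 0.06434 fwd -6.14 z 7.0 ty 1.04
16.55 front 0.06438 fwd -5.34 z 6.57 ty 0.99
16.6 front 0.06437 fwd -6.1 z 7.08 ty 1.1
[ 35.  42.  56.  73.  82.  88.  87.  67.  38.  29.  31.  32.  32.  32.
  32.  32.  32.  32.  30.  27.  25.  31.  52.  66.  81. 115. 144. 153.
 154.]
```

{"name": "move_arm", "arguments": {"motion": "0.0003 0 0 0; 0.0005 -0.0001 0 0; 0.0005 -0.0001 0 0"}}

```text
clock: 16.98
position: [0.5814, -0.0289, 0.0356]
ee_rot: [-0.544, -0.451, 0.545, -0.45]
ft_force: [-6.3, 1.5, 7.4]
grip_width: 0.154
```

```bash
python3 f.py
```

```text
16.975 front 0.06484 fwd -6.46 z 7.45 ty 1.06
17.025 front 0.06485 fwd -5.36 z 7.99 ty 1.07
17.075 front 0.06482 fwd -4.99 z 8.32 ty 1.04
[ 29.  33.  39.  53.  71.  82.  87.  87.  69.  41.  30.  31.  32.  32.
  32.  32.  32.  32.  32.  31.  28.  25.  29.  47.  73. 114. 144. 153.
 154.]
```

{"name": "move_arm", "arguments": {"motion": "0.0003 0 0 0; 0.0005 -0.0001 0 0; 0.0005 -0.0001 0 0"}}

```text
clock: 17.45
position: [0.5819, -0.029, 0.0356]
ee_rot: [-0.544, -0.451, 0.545, -0.45]
ft_force: [-5.9, 0.8, 7.5]
grip_width: 0.154
```

```bash
python3 f.py
```

```text
17.45 front 0.06536 fwd -5.9 z 7.52 ty 1.08
17.5 front 0.06537 fwd -6.13 z 6.98 ty 1.05
17.55 front 0.06535 fwd -5.54 z 7.44 ty 1.01
[ 31.  28.  31.  37.  49.  68.  80.  86.  87.  74.  47.  31.  31.  32.
  32.  32.  32.  32.  32.  32.  32.  29.  25.  24.  55. 110. 144. 154.
 154.]
```

{"name": "move_arm", "arguments": {"motion": "0.0002 0 0 0; 0.0004 -0.0001 0 0; 0.0004 -0.0001 0 0"}}

```text
clock: 17.92
position: [0.5823, -0.0291, 0.0356]
ee_rot: [-0.544, -0.451, 0.545, -0.45]
ft_force: [-6.4, 0.6, 7.4]
grip_width: 0.157
```

```bash
python3 f.py
```

```text
17.925 front 0.06578 fwd -6.39 z 7.37 ty 1.07
17.975 front 0.06577 fwd -6.52 z 7.48 ty 1.0
18.025 front 0.06575 fwd -5.6 z 6.77 ty 1.05
[ 42.  32.  29.  31.  37.  49.  68.  80.  86.  87.  73.  47.  32.  31.
  32.  32.  32.  32.  32.  33.  33.  31.  29.  23.  49. 105. 142. 154.
 154.]
```

{"name": "move_arm", "arguments": {"motion": "0.0002 0 0 0; 0.0003 -0.0001 0 0; 0.0003 -0.0001 0 0"}}

```text
clock: 18.4
position: [0.5825, -0.0291, 0.0356]
ee_rot: [-0.544, -0.451, 0.545, -0.45]
ft_force: [-6.4, 0.8, 7.4]
grip_width: 0.157
```

```bash
python3 f.py
```

```text
18.4 front 0.06604 fwd -6.43 z 7.45 ty 1.02
18.45 front 0.06605 fwd -6.14 z 8.19 ty 1.01
18.5 front 0.06605 fwd -6.21 z 7.8 ty 1.05
[ 50.  40.  31.  29.  33.  39.  54.  72.  82.  88.  88.  71.  43.  30.
  32.  32.  33.  33.  33.  33.  33.  33.  30.  25.  48. 100. 138. 152.
 154.]
```

{"name": "move_arm", "arguments": {"motion": "0.0002 0 0 0; 0.0003 -0.0001 0 0; 0.0003 -0.0001 0 0"}}

```text
clock: 18.88
position: [0.5826, -0.0291, 0.0356]
ee_rot: [-0.544, -0.451, 0.545, -0.45]
ft_force: [-8.1, 2.8, 8.8]
grip_width: 0.154
```

```bash
python3 f.py
```

```text
18.875 front 0.0661 fwd -8.51 z 8.83 ty 1.35
18.925 front 0.0661 fwd -7.55 z 8.56 ty 1.3
18.975 front 0.06614 fwd -7.73 z 8.27 ty 1.35
[ 52.  42.  32.  29.  32.  38.  50.  69.  80.  87.  87.  70.  42.  31.
  31.  33.  32.  33.  33.  33.  33.  33.  30.  25.  48. 100. 138. 152.
 154.]
```

The push rose from 5.8 to 8 N while the tip moved only 0.07 mm of the 0.3 mm commanded, so it has touched the pad. One small confirming step comes next.

{"name": "move_arm", "arguments": {"motion": "0.0001 0 0 0; 0.0002 0 0 0; 0.0002 0 0 0"}}

```text
clock: 19.35
position: [0.5827, -0.0291, 0.0356]
ee_rot: [-0.544, -0.452, 0.545, -0.45]
ft_force: [-7.6, 2.0, 9.1]
grip_width: 0.153
```

```bash
python3 f.py
```

```text
19.35 front 0.06618 fwd -7.8 z 9.06 ty 1.5
19.4 front 0.06619 fwd -7.99 z 9.26 ty 1.45
19.45 front 0.0662 fwd -8.28 z 9.18 ty 1.48
[ 53.  44.  33.  29.  31.  37.  49.  68.  80.  87.  87.  70.  42.  30.
  32.  32.  33.  33.  32.  33.  33.  33.  30.  25.  48. 100. 137. 151.
 154.]
```

{"name": "move_arm", "arguments": {"motion": "0 0 0.0002 0; 0 0 0.0003 0"}}

```text
clock: 19.7
position: [0.5827, -0.0291, 0.0356]
ee_rot: [-0.544, -0.452, 0.545, -0.45]
ft_force: [-6.6, 1.3, 3.8]
grip_width: 0.153
```

```bash
python3 f.py
```

```text
19.7 front 0.0662 fwd -6.73 z 3.82 ty 1.08
19.75 front 0.06615 fwd -7.1 z 5.94 ty 1.1
19.8 front 0.06619 fwd -5.82 z 5.54 ty 1.11
[ 53.  44.  34.  29.  31.  37.  49.  68.  80.  87.  87.  70.  42.  30.
  32.  32.  32.  32.  33.  33.  33.  32.  30.  25.  48. 100. 137. 151.
 154.]
```

{"name": "move_arm", "arguments": {"motion": "0 0 0 0; 0 0 0 0; 0 0 0 0; 0 0 0 0; 0 0 0 0; 0 0 0 0", "grip": 0.5}}

```text
clock: 20.55
position: [0.5839, -0.0297, 0.0359]
ee_rot: [-0.545, -0.451, 0.545, -0.451]
ft_force: [-0.4, 0.0, -0.8]
grip_width: 0.5
```

```bash
python3 f.py; python3 chk.py 11
```

```text
20.55 front 0.0675 fwd -0.4 z -0.76 ty 0.0
20.6 front 0.0675 fwd 0.07 z -0.75 ty 0.02
20.65 front 0.0675 fwd -0.17 z -0.19 ty -0.02
[74. 73. 67. 58. 52. 42. 32. 29. 32. 40. 57. 74. 84. 88. 84. 64. 37. 30.
 32. 32. 32. 32. 32. 33. 33. 32. 27. 37. 78.]
20.65 [ 0.5839355  -0.02959602  0.03594288] yaw -0.18820468634325263 tilt 3.9203058676218205e-05 front x 0.06749651015205044 F fwd -0.17191561855693663 lat 0.34615520027864677 z -0.18752670244342 [-0.03852494 -0.0177283  -0.03106517] 0.4979762529389601
```

View pics/w11.png

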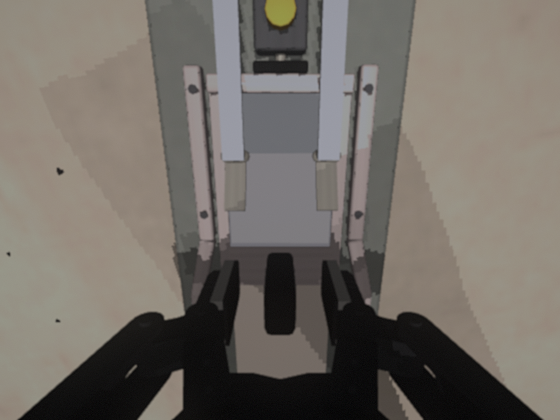

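{"name": "move_arm", "arguments": {"motion": "0 0 0.005 0; 0 0 0.015 0; 0 0 0.03 0; 0 0 0.05 0; -0.01 0 0.07 0; -0.03 0 0.08 0; -0.03 0 0.08 0"}}

```text
clock: 21.62
position: [0.5541, -0.0298, 0.1179]
ee_rot: [0.545, 0.45, -0.544, 0.452]
ft_force: [1.0, 0.7, 0.5]
grip_width: 0.504
```

```bash
python3 chk.py 12
python3 - <<'E'
from h import *
im,d,P=cloud('w12');c=im[60:180,200:360];cv2.imwrite('pics/z12.png',cv2.resize(c[:,:,::-1],None,fx=5,fy=5,interpolation=cv2.INTER_CUBIC))
E
```

```text
21.625 [ 0.55410585 -0.02977252  0.11790328] yaw -0.18826208539048847 tilt 0.002516414937998035 front x 0.0382187052375285 F fwd 0.8957344571598699 lat 0.8450936409453423 z 0.5057176184759447 [-0.00359368 -0.00068086  0.03568011] 0.5043553440397397
```

View pics/w12.png

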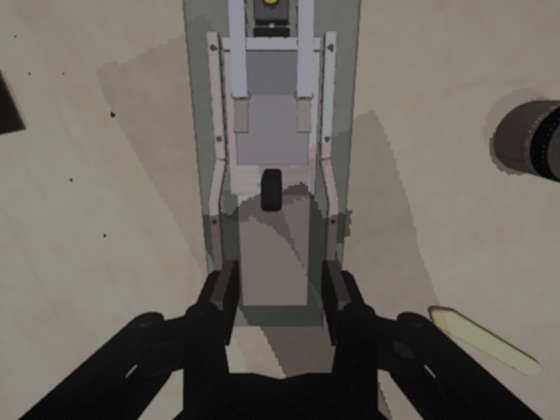

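View pics/z12.png

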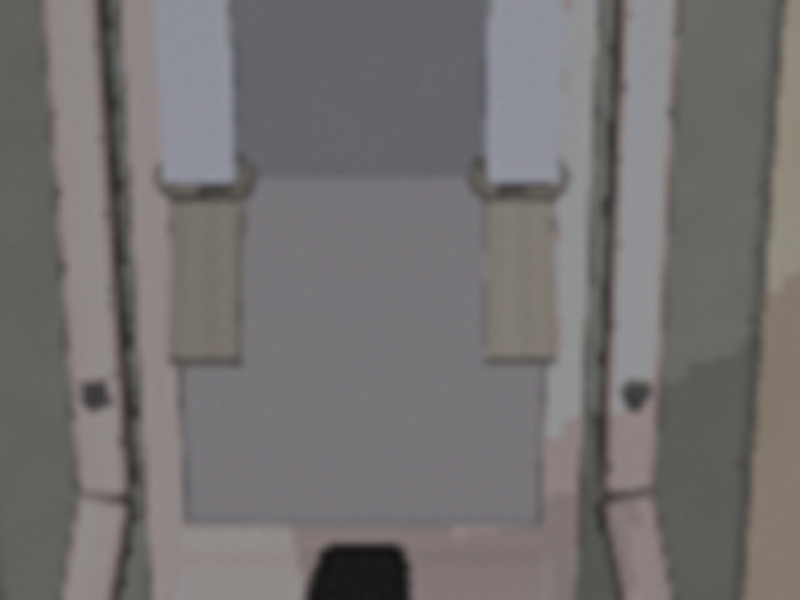

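View pics/s12.png

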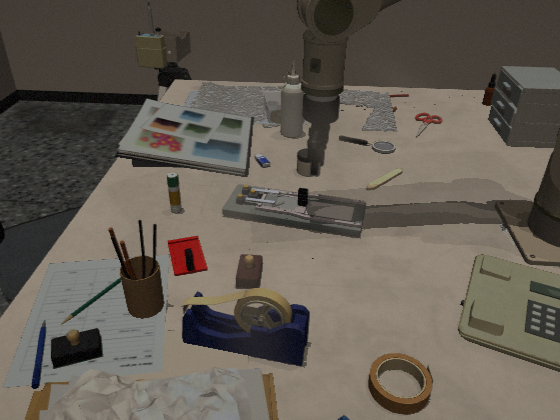

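Run:
```python
from h import *
im,d,P=cloud('w12')
g=im[20:50,256:286].astype(int).sum(-1).mean(1)//3;print(g)
c=im[0:70,205:340];cv2.imwrite('pics/y12.png',cv2.resize(c[:,:,::-1],None,fx=5.9,fy=5.9,interpolation=cv2.INTER_CUBIC))
```

```text
[ 36.  28.  29.  34.  43.  59.  69.  58.  36.  29.  30.  30.  31.  30.
  28.  25.  52. 104. 137. 145. 145. 144. 144. 145. 144. 145. 145. 145.
 138. 112.]
```

View pics/y12.png

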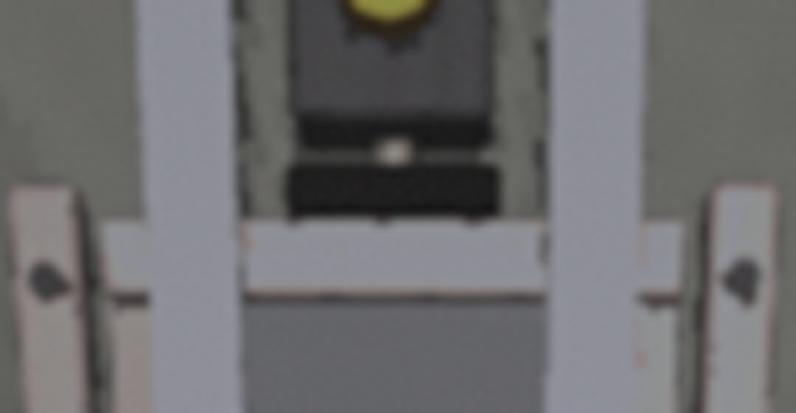

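The bar's front edge touches the black pad with no gap, both clips are down behind the bar, and the slide lies straight. Handing in.

```bash
python3 -c "
from h import *
print(hand_in())"
```

```text
the job is handed in; nothing more can be done
None
```

The slide is home against the end stop, released, with both clips snapped down on the glass. I handed the job in at about 21.7 s on the robot's clock, and `hand_in()` gave no verdict.

- **Moving the slide:** I held the slide by its black grip, laid it flat in the loading bay and pushed it under both clips. The push read 10.9 N with the bar under the noses and dropped to about 4.6 N once they had snapped behind it.
- **Finding the stop:** I came up to the pad in steps of 1 mm or less. Contact showed as the push rising from about 6 N to about 8 N, so I estimate 2 to 3 N on the pad. I then opened the gripper and lifted away.
- **Last checks:** The wrist picture shows no visible gap between bar and pad, both clip noses down on the glass behind the bar, and the slide centred and straight between the walls. The paste jar and paperweight look untouched in the side view, though I did not measure them again.
- **Disagreement along the way:** I first took the stage's origin to be the middle of its length, which put it about 12 mm too near the robot. The wall joints and clip lips in the wrist picture showed the error, and I corrected it before reaching the clips.

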